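Load two specimen jars from the feed track under the stereo microscope

ROBOT

A 7-joint arm with a two-finger parallel gripper is mounted at the origin on the work surface. World frame = base frame: x ahead of the robot, y to its left, z up, the work surface at z = 0. Lengths are in m, angles in degrees, forces in N, time in s.
With the tool pointing down it reaches from about 0.425 to 1.025 m from the base axis. Payload 9.4 kg.
Tool frame: the origin (TCP) lies midway between the tips of the shut fingers; the grasp point (between the pads) lies 19 mm behind it; z points along the fingers, y is the line along which they close (so a half turn about z gives the same grasp; the last joint's range is limited). The gripper opens to 85 mm and grips with 20 to 120 N. Pads are 22 mm wide; open, the fingers measure 114 mm over their backs; the gripper's body (76 mm by 85 mm) begins 54 mm behind the grasp point. The pads swing forward as they close: fully open they stand 13 mm farther back than shut.
Start: joints at [-4.395, 34.337, -0.143, 91.639, 0.103, 54.024, -4.572], TCP at [0.725, -0, 0.231] pointing down, gripper open.
Joint ranges: [-147.43, 147.43], [-19.82, 112.94], [-74.19, 73.91], [6.32, 146.72], [-59.91, 239.91], [6.04, 106.73], [-150.56, 150.56]. Speed limits (degrees/s): [127.2, 127.2, 172.46, 172.46, 180, 180, 180].

INTERFACE

Orientations are given as a 3x3 rotation matrix whose columns are the frame's x, y, z axes.
In Python, from workcell import manip, capture gives the robot as it stands. The module is installed in compiled form; this text tells all that it offers.
- The arm moves only by the tool play_rows, never from a script. Its argument "motion" is a list of rows, each a list of 3 entries, a list of its own where there are three numbers: the shift along the world's x, y, z in cm, then the turn, a rotation vector about the world's x, y, z in degrees, then the opening, from 0 (shut) to 1 (fully open). In form: [[[dx, dy, dz], [ax, ay, az], jaw], ...]. A call has 1 to 12 rows; each row is the pose to reach, as a shift and turn from the pose commanded when the call began; what a row does not reach only later rows make up. A row lasts 1/10 s, in which the tool goes at most 50 mm and 8.59 degrees, less where a joint would pass 70% of its speed; a pose out of reach is approached as far as the arm can. A call with a gripper value outside its range is refused whole. The fingers move at their own pace and stop on an object; the grip force is fixed at half the most. Time passes only in rows, so rows that repeat a pose let the fingers close. It gives the time, the measured TCP pose, the force, the opening and the grip force at its end, in the units of the state.
- manip.get_state(): the state, without advancing time (a new reading comes with each control period).
- capture(name): name is "scene" or "side" or "wrist"; returns a dict with "pixels" (384x512x3 uint8, red, green, blue), "fx", "fy", "cx", "cy" (pixels), "k1" (the pictures are not rectified: a ray, as slopes to the right and down, at radius r is drawn at 1 + k1 r^2 times it, then the intrinsics apply), "eye" and "orientation" of the camera in the world. Camera axes: x right, y up, looking along -z (the intrinsics and any distortion apply to the point x, -y, -z); pixel columns grow to the right and rows downward; lengths in m; the calibration is good to about 2 mm. A picture is of the moment at which its call begins. There is no depth.
- manip.sign_off(): hands the job in; it is judged then, once.
The state is a dict: "time": time; "joints": joint angles; "joint_vel": joint speeds; "effort": joint torques, N m; "eef_pos": TCP position; "ee_rot": TCP orientation; "contact_force": force on the tool from outside, world axes, zero at the start; "ft_torque": the same for the moment, N m; "width": opening from 0.0 (shut) to 1.0 (fully open); "gripper_force": force on a finger pad.
Only numpy, scipy, OpenCV 4.12 (cv2) and the standard library are available. Lean on these libraries where they do the work, as an engineer would, in place of code of your own. Each camera call takes 0.05 s, during which the arm holds its last target. There are 200 camera calls.

TASK

Take the lowest jar from the sloped feed track and lay it in the carriage cradle nearer the microscope's objective, let the next jar roll down to the stop, then take that one and lay it in the other cradle, both with their caps towards the microscope's column. Set the jars down rather than dropping them, then slide the loaded carriage fully home under the objective. Leave the last two jars on the track, resting at its stop end, and leave everything else on the bench where it is.

Things in the scene. Friction and masses are not known exactly. Their poses are not given: they have to be found in the camera images.
- feeder: aluminium gravity feed track, 190 mm long, 73 mm wide; origin on the table below the pick-up place, x towards the high end (it rises 10 degrees along +x), z up. Four jars lie across it, touching, caps to +y. Side guides reach 1 mm below the jar centres and start 21 mm up the track from the pick-up centre. Lift the lowest jar straight up and the rest roll down within a second.
- feed_stop (a point): centre of a jar at the stop at the track's low end (pick-up place), 70 mm above the table. Here the floor is 18 mm below, only 44 mm wide, without side guides, so both flat ends of the jar stand free from above: grip it end to end. Two stop lugs on the low side, 8 to 20 mm either side of the middle, reach 2 mm above the centre.
- jar1: white specimen jar with a blue screw cap, a plain cylinder 36 mm in diameter and 62 mm long, 50 to 100 g; origin at its centre, its y axis along the cylinder towards the cap. At the start the lowest jar, at the stop.
- jar2: white specimen jar with a blue screw cap, a plain cylinder 36 mm in diameter and 62 mm long, 50 to 100 g; origin at its centre, its y axis along the cylinder towards the cap. At the start the second from the stop.
- jar3: white specimen jar with a blue screw cap, a plain cylinder 36 mm in diameter and 62 mm long, 50 to 100 g; origin at its centre, its y axis along the cylinder towards the cap. At the start the third from the stop.
- jar4: white specimen jar with a blue screw cap, a plain cylinder 36 mm in diameter and 62 mm long, 50 to 100 g; origin at its centre, its y axis along the cylinder towards the cap. At the start the last, highest on the track.
- jar1_cap (a point): centre of the cap's outer face of jar1, 31 mm from its centre
- jar2_cap (a point): centre of the cap's outer face of jar2, 31 mm from its centre
- microscope: white stereo microscope, 375 mm tall; origin on the table below the objective, z up, +x to the column at the back (at 115 mm), -x to the eyepieces (reach 140 mm forward, 300 to 390 mm high), +y the side to which the carriage is drawn out. Head and objective keep within 45 mm in y; the objective ends 130 mm above the table. A guide bar 64 mm wide, 20 mm high runs out to y = 320 mm.
- carriage (a joint): how far the sliding specimen carriage is drawn out of the microscope along its +y, m: 0 = fully home against its end stop, under the objective; 0.20 = fully out. Starts 0.16 to 0.20. It slides stiffly (about 2 N) and stays where it is left.
- cradle_inner (a point): centre of a jar seated in the V cradle nearer the objective, 63.5 mm above the table; axes as the microscope's, the jar lies along x. A 90 degree V, 36 mm long in x (the jar's ends stick out 13 mm each), its edges 18 mm either side and 7 mm below the jar's centre; the carriage plate (56 mm wide in x) lies 29.5 mm below the centre.
- cradle_outer (a point): the same for the V cradle farther from the objective, 64 mm from the inner one along y
- push_tab (a point): top centre of the black upright push tab at the carriage's outer end, 83 mm beyond the outer cradle centre in y: 40 mm wide in x, 10 mm thick in y, its top 70 mm and its lower edge 26 mm above the table; push it towards the microscope's -y, or pinch it from above
- reagent: amber bottle 64 mm across, 160 mm tall; a bystander to leave alone; origin at the centre of its underside
- buffer: white bottle 70 mm across, 150 mm tall; a bystander to leave alone; origin at the centre of its underside
- beaker: glass beaker 68 mm across, 85 mm tall, near the carriage; a bystander to leave alone; origin at the centre of its underside
- dish: closed Petri dish 92 mm across, 24 mm tall, beside the track; a bystander to leave alone; origin at the centre of its underside
- tipbox: grey pipette-tip box with white lid, 90 x 120 x 50 mm; a bystander to leave alone; origin at the centre of its underside
- spatula: slim steel laboratory spatula, 185 mm long, 6 mm thick, lying; a bystander to leave alone; origin at the centre of its underside (about the middle of the tool)
- mortar: white ceramic bowl 100 mm across, 55 mm tall; a bystander to leave alone; origin at the centre of its underside
There are look-alikes about, which are no part of the job. Leave any green look-alike of the jar2 alone.

How it is judged:
By the outcome, as a careful person would: the job done as asked, in the order asked, and still so for the second after the job is handed in, with the robot touching nothing.
It also fails if it takes over 64 s, if anything falls off the work surface, if the arm or the gripper's body presses on something with over 40 N, if the wrist force passes 120 N, or if a joint passes its speed limit or range.

## Working session

There is one attempt and no reset: what is moved stays moved. The work goes in short steps, Python scripts to look and compute and a tool call to move; the robot and the scene stay as the last step left them, time stands still between calls to the robot, and variables do not carry over. Pictures are saved under pics/ and viewed, at most 10 in all, crops included, and the job is handed in when it is done.

Besides the shell and the picture viewer there is one more tool, called after ">>>" as name(argument=value, ...), one argument or row to a line, values as JSON. play_rows: Moves the arm, as the interface text tells. Its arguments: {"type":"object","properties":{"motion":{"type":"array"}},"required":["motion"]}

```bash
mkdir -p pics; cat > h.py <<'E'
import numpy as np, cv2, pickle
from workcell import manip, capture
def snap(n, f):
    c=capture(n); pickle.dump(c,open(f'pics/{f}.pkl','wb'))
    cv2.imwrite(f'pics/{f}.png', c['pixels'][:,:,::-1]); return c
def load(f): return pickle.load(open(f'pics/{f}.pkl','rb'))
def ray(c,u,v):
    K=np.array([[c['fx'],0,c['cx']],[0,c['fy'],c['cy']],[0,0,1.]])
    p=cv2.undistortPoints(np.array([[[u,v]]],float),K,np.array([c['k1'],0,0,0.]))[0,0]
    return np.array(c['eye']), np.array(c['orientation'])@np.array([p[0],-p[1],-1])
def atz(c,u,v,z):
    e,d=ray(c,u,v); return e+d*(z-e[2])/d[2]
def proj(c,P):
    q=np.array(c['orientation']).T@(np.array(P,float)-np.array(c['eye']))
    x,y=q[0]/-q[2],-q[1]/-q[2]; s=1+c['k1']*(x*x+y*y)
    return c['fx']*x*s+c['cx'], c['fy']*y*s+c['cy']
E
python3 - <<'E'
from h import *
ims=[]
for n in ['scene','side','wrist']:
    c=snap(n,n+'0'); print(n,c['eye'],np.round(c['orientation'],3).tolist(),c['fx'],c['k1'])
for n in ['scene','side','wrist']:
    im=cv2.imread(f'pics/{n}0.png'); cv2.imwrite(f'pics/{n}0b.png',cv2.resize(im,(800,600),interpolation=cv2.INTER_CUBIC))
print(manip.get_state())
E
```

```text
scene [1.51279725 0.41982089 0.73993653] [[-0.327, -0.508, 0.797], [0.945, -0.156, 0.288], [-0.022, 0.847, 0.532]] 413.783897720959 -0.0419195143394453
side [0.18184836 0.7785419  0.92081756] [[-0.888, 0.334, -0.315], [-0.459, -0.648, 0.608], [-0.001, 0.685, 0.729]] 403.2149570327998 -0.0009533064741707279
wrist [0.72498888 0.07443103 0.37276108] [[1.0, -0.001, 0.001], [0.0, 0.954, 0.298], [-0.001, -0.298, 0.954]] 264.36351646427096 -0.038179114074793505
{'time': 0.15, 'joints': array([-4.39293685, 34.37699951, -0.14749718, 91.67011822,  0.10166209,
       54.02555579, -4.57192946]), 'joint_vel': array([ 0.04881723, -0.22226706, -0.03414328, -0.13041493, -0.00213431,
       -0.03858739, -0.03131787]), 'effort': array([ 2.03994307e-03, -7.76993966e+01,  1.56661626e+00, -2.58236039e+01,
        1.25704729e-02,  6.78423472e-03, -1.49589243e-05]), 'eef_pos': array([ 7.24633762e-01, -3.00698637e-06,  2.30578687e-01]), 'ee_rot': array([[-4.48451153e-05,  9.99999201e-01, -1.26355585e-03],
       [ 9.99999996e-01,  4.47414086e-05, -8.21034143e-05],
       [-8.20468154e-05, -1.26355953e-03, -9.99999198e-01]]), 'contact_force': array([-0.74191205,  0.53229284,  0.07719456]), 'ft_torque': array([ 0.04321184, -0.04628803, -0.03562232]), 'gripper_force': 0.0, 'width': 0.9959538552076926}
```

View pics/scene0b.png

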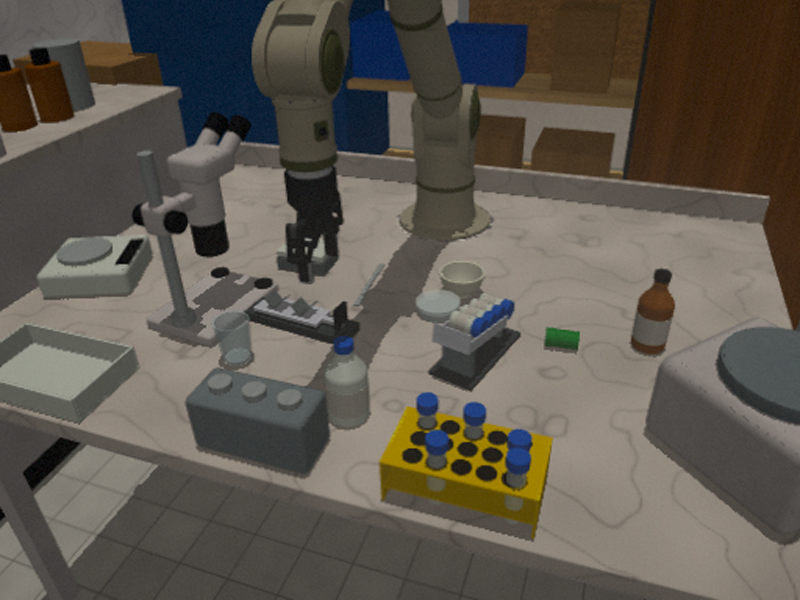

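View pics/side0b.png

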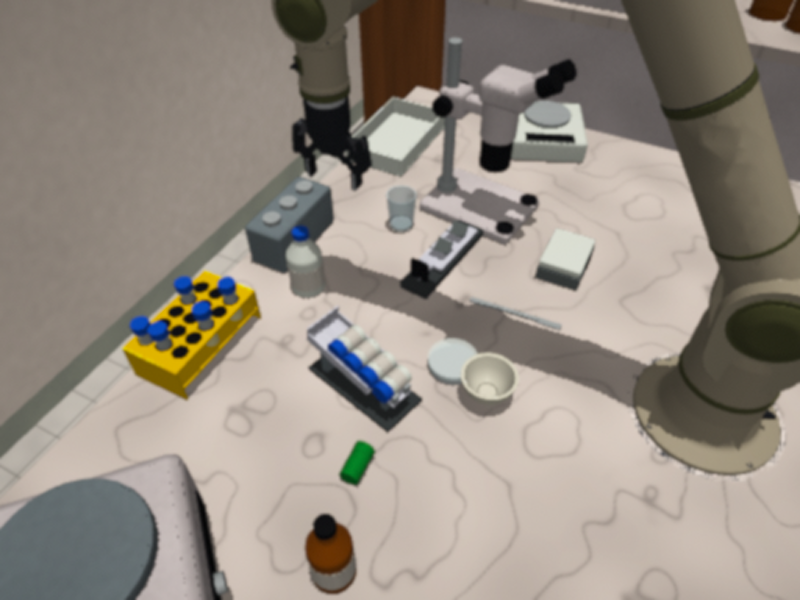

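```bash
python3 - <<'E'
from h import *
a=cv2.imread('pics/scene0.png'); b=cv2.imread('pics/side0.png')
def crop(im,x,y,w,h): return cv2.resize(im[y:y+h,x:x+w],(400,300),interpolation=cv2.INTER_CUBIC)
m=np.vstack([np.hstack([crop(a,135,170,100,75),crop(a,262,180,80,60)]),np.hstack([crop(b,240,120,112,84),crop(b,190,195,80,60)])])
cv2.imwrite('pics/m0.png',m)
E
```

```text
(no output)
```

View pics/m0.png

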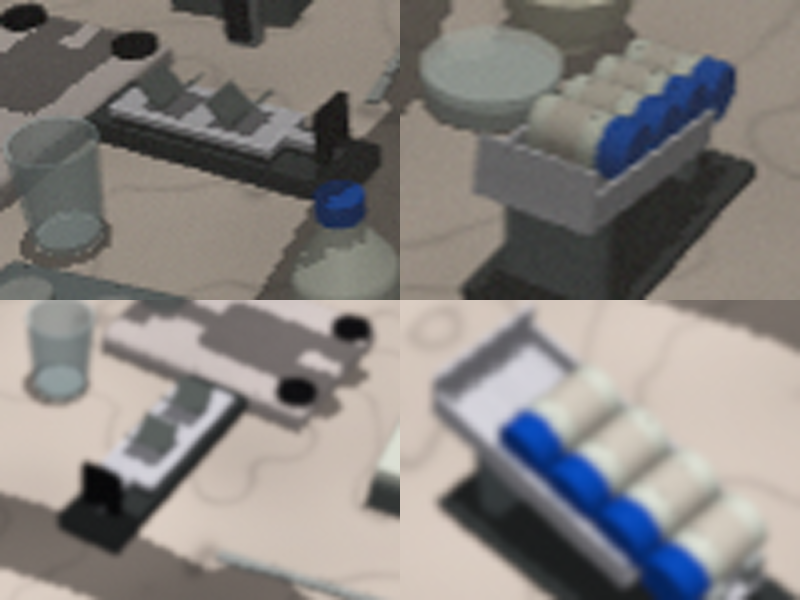

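```bash
python3 - <<'E'
from h import *
a=load('scene0'); b=load('side0')
def tri(p,q):
    e1,d1=ray(a,*p); e2,d2=ray(b,*q)
    s=np.linalg.lstsq(np.c_[d1,-d2],e2-e1,rcond=None)[0]
    A=e1+d1*s[0];B=e2+d2*s[1]; return np.round((A+B)/2,4), np.linalg.norm(A-B).round(4)
S=3.571
print('tab',tri((217.5,195),(268.3,167)))
print('cap1',tri((325.5,197.5),(243,250)))
print('cap4',tri((305,209),(215,222)))
# cradle V peaks: scene (155,55),(220,85)?; 
print('tab side z.07',atz(b,268.3,167,.07),'scene',atz(a,217.5,195,.07))
print('objective scene800 (210,252) side (495,168)',tri((134.4,161),(317,107)))
print('knobs', tri((168.7,181),(240+295/S,120+92/S)), tri((140,174),(240+352/S,120+28/S)))
print('beaker base',tri((135+65/4,170+235/4),(240+58/S,120+85/S)))
print('dish', tri((262+90/5,180+65/5),(451*.64,358*.64)), 'mortar',tri((462*.64,270*.64),(488*.64,370*.64)))
print('column base', tri((183*.64,322*.64),(447*.64,188*.64)))
E
```

```text
tab (array([ 0.57  , -0.0467,  0.072 ]), np.float64(0.0004))
cap1 (array([0.4898, 0.2632, 0.0734]), np.float64(0.0021))
cap4 (array([0.5926, 0.2269, 0.0913]), np.float64(0.0017))
tab side z.07 [ 0.57100992 -0.049032    0.07      ] scene [ 0.56739182 -0.04790149  0.07      ]
objective scene800 (210,252) side (495,168) (array([ 0.5336, -0.3501,  0.12  ]), np.float64(0.0049))
knobs (array([ 0.473 , -0.2742,  0.0254]), np.float64(0.0008)) (array([ 0.4584, -0.3974,  0.0238]), np.float64(0.002))
beaker base (array([ 0.6963, -0.2109, -0.0026]), np.float64(0.0034))
dish (array([0.4284, 0.1076, 0.0213]), np.float64(0.001)) mortar (array([0.3509, 0.1361, 0.0613]), np.float64(0.0054))
column base (array([ 0.6489, -0.3602,  0.0178]), np.float64(0.0033))
```

>>> play_rows(
  motion=[
    [[-24.5, 23.4, 0], [0, 0, 70.6], 1],
    [[-24.5, 23.4, 0], [0, 0, 70.6], 1],
    [[-24.5, 23.4, 0], [0, 0, 70.6], 1],
    [[-24.5, 23.4, 0], [0, 0, 70.6], 1],
    [[-24.5, 23.4, 0], [0, 0, 70.6], 1],
    [[-24.5, 23.4, 0], [0, 0, 70.6], 1],
    [[-24.5, 23.4, 0], [0, 0, 70.6], 1],
    [[-24.5, 23.4, 0], [0, 0, 70.6], 1],
    [[-24.5, 23.4, 0], [0, 0, 70.6], 1],
    [[-24.5, 23.4, 0], [0, 0, 70.6], 1],
    [[-24.5, 23.4, 0], [0, 0, 70.6], 1],
  ],
)

```text
time: 1.25
eef_pos: [0.4807, 0.233, 0.2311]
ee_rot: [[-0.941, 0.337, -0.0], [0.337, 0.941, -0.0], [-0.0, -0.0, -1.0]]
contact_force: [-1.0, 0.4, -0.5]
width: 1.001
gripper_force: 0.0
```

```bash
python3 - <<'E'
from h import *
c=snap('wrist','w1'); print(c['eye'],manip.get_state()['eef_pos'])
im=c['pixels'][:,:,::-1]; cv2.imwrite('pics/w1b.png',cv2.resize(im,(800,600),interpolation=cv2.INTER_CUBIC))
E
```

```text
[0.40907144 0.25691383 0.37335024] [0.48065978 0.23312147 0.23108442]
```

View pics/w1b.png

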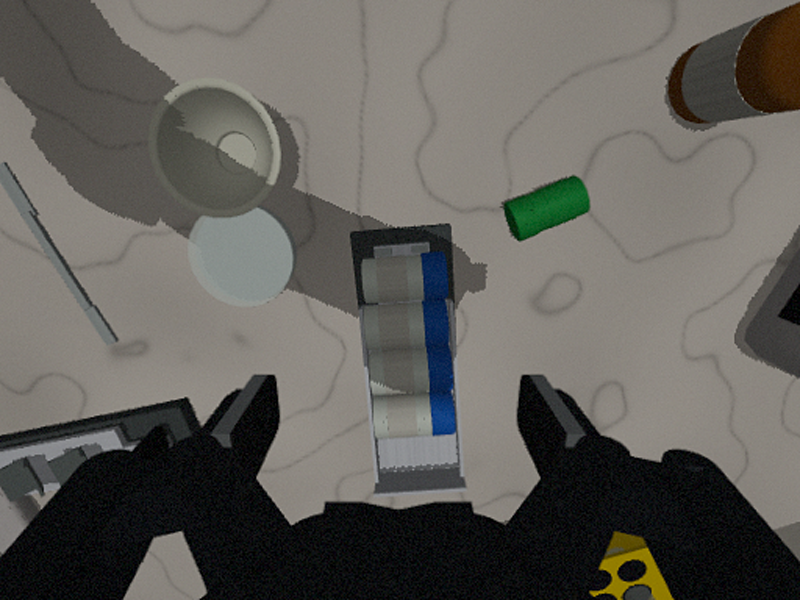

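```bash
python3 - <<'E'
from h import *
im=cv2.imread('pics/w1.png')
cv2.imwrite('pics/w1c.png',cv2.resize(im[140:320,210:310],None,fx=5,fy=5,interpolation=cv2.INTER_CUBIC)[:600])
E
```

```text
(no output)
```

View pics/w1c.png

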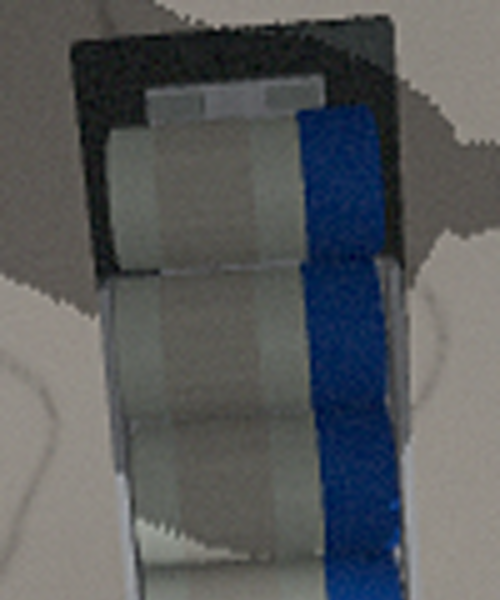

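```bash
cat > fitf.py <<'E'
from h import *
from scipy.optimize import least_squares
def feeder_res(p,c,L,R,T):
    x,y,th=p; X=np.array([np.cos(th),np.sin(th),0]);Y=np.array([-X[1],X[0],0]);Z=np.array([0,0,1.])
    t=np.linspace(0,2*np.pi,72); res=[]
    for k in range(len(L)):
        C=np.array([x,y,.07])+.036*k*(np.cos(np.radians(10))*X+np.sin(np.radians(10))*Z)
        q=[np.array([proj(c,C+s*.031*Y+.018*(np.cos(a)*X+np.sin(a)*Z)) for a in t]) for s in(-1,1)]
        res+=[q[0][:,0].min()-L[k],q[1][:,0].max()-R[k]]
        if k==0: res+=[q[0][:,1].min()-T[0],q[0][:,1].max()-T[1],q[1][:,1].min()-T[2],q[1][:,1].max()-T[3]]
    return np.array(res)
E
python3 - <<'E'
from fitf import *
c=load('w1'); f=lambda v,o:(np.array(v)+.5)/5-.5+o
L=f([107,115,131],210);R=f([384,389,400],210);T=f([127,270,106,260],140)
s=least_squares(feeder_res,[.48,.234,-.34],args=(c,L,R,T)); print(s.x,np.degrees(s.x[2]),np.round(s.fun,2))
E
```

```text
[ 0.48334707  0.23563978 -0.27975193] -16.028604802926417 [-0.44  0.2  -0.8   0.98  0.09 -0.2   0.29  0.68 -0.63 -0.12]
```

>>> play_rows(
  motion=[
    [[0.3, 0.2, -3], [0, 0, 3.5], 1],
    [[0.3, 0.2, -6], [0, 0, 3.5], 1],
    [[0.3, 0.2, -9], [0, 0, 3.5], 1],
    [[0.3, 0.2, -12], [0, 0, 3.5], 1],
    [[0.3, 0.2, -14], [0, 0, 3.5], 1],
    [[0.3, 0.2, -15.5], [0, 0, 3.5], 1],
    [[0.3, 0.2, -17], [0, 0, 3.5], 1],
    [[0.3, 0.2, -18], [0, 0, 3.5], 1],
    [[0.3, 0.2, -18.5], [0, 0, 3.5], 1],
    [[0.3, 0.2, -18.5], [0, 0, 3.5], 1],
    [[0.3, 0.2, -18.5], [0, 0, 3.5], 1],
  ],
)

```text
time: 2.4
eef_pos: [0.4833, 0.236, 0.0467]
ee_rot: [[-0.962, 0.274, 0.001], [0.274, 0.962, 0.0], [-0.0, 0.0, -1.0]]
contact_force: [0.7, -0.0, 0.3]
width: 0.999
gripper_force: 0.0
```

```bash
python3 - <<'E'
from h import *
c=snap('wrist','w2'); b=snap('side','s2')
w=c['pixels'][150:384,130:400,::-1]; s=b['pixels'][180:280,180:300,::-1]
cv2.imwrite('pics/m2.png',np.hstack([cv2.resize(w,(400,347)),cv2.resize(s,(400,347),interpolation=cv2.INTER_CUBIC)]))
E
```

```text
(no output)
```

View pics/m2.png

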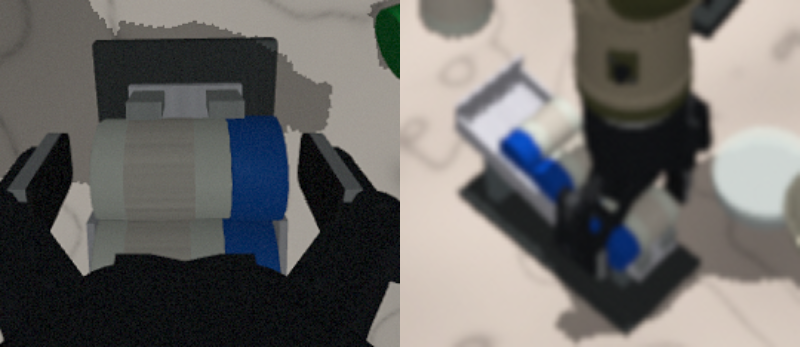

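>>> play_rows(
  motion=[
    [[0, 0, 0], [0, 0, 0], 0.6],
    [[0, 0, 0], [0, 0, 0], 0.3],
    [[0, 0, 0], [0, 0, 0], 0],
    [[0, 0, 0], [0, 0, 0], 0],
    [[0, 0, 0], [0, 0, 0], 0],
    [[0, 0, 0], [0, 0, 0], 0],
  ],
)

```text
time: 3.1
eef_pos: [0.4833, 0.2361, 0.0471]
ee_rot: [[-0.962, 0.274, 0.001], [0.274, 0.962, 0.0], [-0.001, 0.001, -1.0]]
contact_force: [-0.6, -0.2, 6.7]
width: 0.721
gripper_force: 63.5
```

>>> play_rows(
  motion=[
    [[0, 0, 0.5], [0, 0, 0], 0],
    [[0, 0, 1.5], [0, 0, 0], 0],
    [[0, 0, 3], [0, 0, 0], 0],
    [[0, 0, 5], [0, 0, 0], 0],
    [[0, 0, 8], [0, 0, 0], 0],
    [[0, 0, 11], [0, 0, 0], 0],
    [[0, 0, 14], [0, 0, 0], 0],
    [[0, 0, 17], [0, 0, 0], 0],
    [[0, 0, 17], [0, 0, 0], 0],
  ],
)

```text
time: 4.0
eef_pos: [0.4844, 0.2369, 0.2207]
ee_rot: [[-0.962, 0.274, 0.006], [0.274, 0.962, 0.003], [-0.005, 0.004, -1.0]]
contact_force: [0.4, 0.5, -0.7]
width: 0.716
gripper_force: 65.6
```

>>> play_rows(
  motion=[
    [[6.9, -42.9, 0], [0, 0, -81], 0],
    [[6.9, -42.9, 0], [0, 0, -81], 0],
    [[6.9, -42.9, 0], [0, 0, -81], 0],
    [[6.9, -42.9, 0], [0, 0, -81], 0],
    [[6.9, -42.9, 0], [0, 0, -81], 0],
    [[6.9, -42.9, 0], [0, 0, -81], 0],
    [[6.9, -42.9, 0], [0, 0, -81], 0],
    [[6.9, -42.9, 0], [0, 0, -81], 0],
    [[6.9, -42.9, 0], [0, 0, -81], 0],
    [[6.9, -42.9, 0], [0, 0, -81], 0],
    [[6.9, -42.9, 0], [0, 0, -81], 0],
    [[6.9, -42.9, 0], [0, 0, -81], 0],
  ],
)

```text
time: 5.2
eef_pos: [0.5517, -0.1921, 0.216]
ee_rot: [[0.117, 0.993, -0.001], [0.993, -0.117, 0.001], [0.001, -0.001, -1.0]]
contact_force: [0.3, 0.4, -0.5]
width: 0.717
gripper_force: 65.8
```

```bash
python3 - <<'E'
from h import *
c=snap('wrist','w3'); b=snap('side','s3')
w=c['pixels'][:,:,::-1]; 
cv2.imwrite('pics/m3.png',cv2.resize(w,(800,600),interpolation=cv2.INTER_CUBIC)); print(manip.get_state()['ee_rot'])
E
```

```text
[[ 1.16774227e-01  9.93158437e-01 -3.13369993e-04]
 [ 9.93158364e-01 -1.16774049e-01  5.34700923e-04]
 [ 4.94449250e-04 -3.73665316e-04 -9.99999808e-01]]
```

View pics/m3.png

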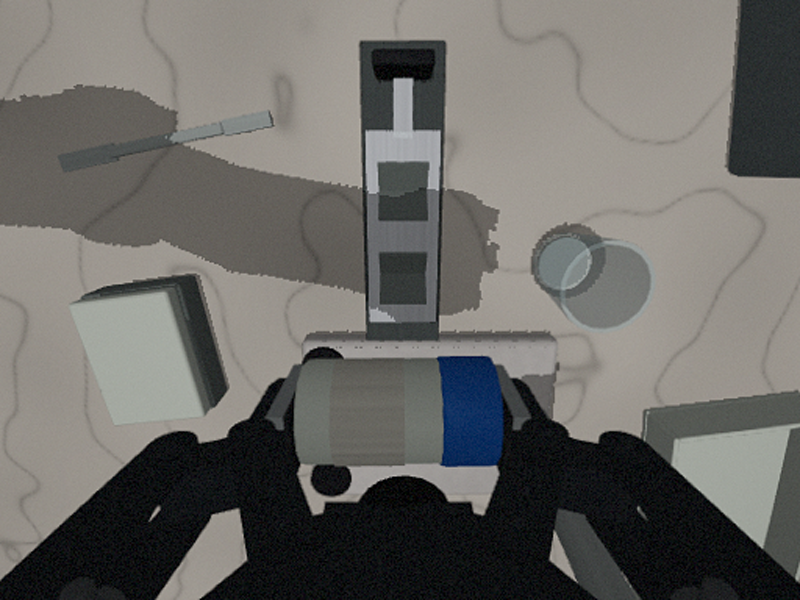

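```bash
python3 - <<'E'
from h import *
from scipy.optimize import least_squares
c=load('w3'); g=lambda p:((p[0]+.5)*.64-.5,(p[1]+.5)*.64-.5)
O=[(379,163),(428,163),(428,220),(379,220)]; I=[(379,253),(427,253),(425,304),(380,304)]
P=[np.array([atz(c,*g(p),.0565) for p in q]) for q in (O,I)]
for q in P: print(np.round(q,4).tolist(), 'centre',q.mean(0).round(4), 'size',np.linalg.norm(q[0]-q[1]).round(4),np.linalg.norm(q[0]-q[3]).round(4))
d=P[0].mean(0)-P[1].mean(0); print('sep',np.linalg.norm(d),'yaw from y',np.degrees(np.arctan2(d[1],d[0]))-90)
for n,p,q in (('plate L',(361,42),(366,330)),('plate R',(445,42),(438,330))):
    a,b=[atz(c,*g(r),.02) for r in (p,q)]; d=a-b; print(n,np.degrees(np.arctan2(d[1],d[0]))-90,a.round(4))
print('tab', [atz(c,*g(p),.07).round(4).tolist() for p in ((372,50),(435,50),(372,66),(434,66))])
print('tool yaw',np.degrees(np.arctan2(-.1168,.9932)))
tx=np.array([.1168,.9932,0]);ty=np.array([.9932,-.1168,0]);Z=np.array([0,0,1.]);T=manip.get_state()['eef_pos']
t=np.linspace(0,2*np.pi,90)
def res(p):
    C=T+p[0]*tx+p[2]*ty+p[1]*Z
    pts=np.array([proj(c,C+s*ty*.031+.018*(np.cos(a)*tx+np.sin(a)*Z)) for s in(-1,1) for a in t])
    h=len(t); l,r=pts[:h],pts[h:]
    m=np.array([l[:,1].min(),l[:,1].max(),r[:,1].min(),r[:,1].max(),l[:,0].min(),r[:,0].max()])
    w=np.array([(v+.5)*.64-.5 for v in (359,464,356,466,295,503)]); return m-w
s=least_squares(res,[0,.025,0]); print('jar in tool x,up,y',s.x,np.round(s.fun,2))
E
```

```text
[[0.5485, -0.1104, 0.0565], [0.5824, -0.1143, 0.0565], [0.5786, -0.1535, 0.0565], [0.5434, -0.1494, 0.0565]] centre [ 0.5632 -0.1319  0.0565] size 0.0341 0.0393
[[0.5403, -0.1733, 0.0565], [0.5755, -0.1774, 0.0565], [0.5702, -0.2167, 0.0565], [0.5359, -0.2127, 0.0565]] centre [ 0.5555 -0.195   0.0565] size 0.0355 0.0396
sep 0.06359577919999543 yaw from y -6.985563374666484
plate L -6.99090006924277 [ 0.5448 -0.024   0.02  ]
plate R -6.456678395835013 [ 0.6055 -0.0311  0.02  ]
tab [[0.5534, -0.0432, 0.07], [0.5923, -0.0478, 0.07], [0.5522, -0.0522, 0.07], [0.5909, -0.0568, 0.07]]
tool yaw -6.707159122070691
jar in tool x,up,y [-0.00356091  0.01852955  0.00067858] [-1.39  1.01  0.57 -0.23  0.37 -0.38]
```

```bash
python3 - <<'E'
from h import *
from scipy.optimize import least_squares
Z=np.array([0,0,1.]);t=np.linspace(0,2*np.pi,90);h=90
def fit(n,T,tx,w,up):
    c=load(n); tx=np.array(tx); ty=np.array([tx[1],-tx[0],0])
    def res(p):
        C=np.array(T)+p[0]*tx+p[1]*ty+up*Z
        pts=np.array([proj(c,C+s*ty*.031+.018*(np.cos(a)*tx+np.sin(a)*Z)) for s in(-1,1) for a in t]); l,r=pts[:h],pts[h:]
        return np.array([l[:,1].min(),l[:,1].max(),r[:,1].min(),r[:,1].max(),l[:,0].min(),r[:,0].max()])-w
    s=least_squares(res,[0,0]); print(n,up,s.x.round(4),np.round(s.fun,1))
for up in (.0185,.0233):
    fit('w2',(.4833,.236,.0467),(-.962,.274,0),np.array([232.4,296.5,229.7,298.5,130+92/1.481,130+288/1.481]),up)
    fit('w3',(.5517,-.1921,.216),(.1168,.9932,0),(np.array([359,464,356,466,295,503])+.5)*.64-.5,up)
E
```

```text
w2 0.0185 [-0.0032  0.0002] [-2.8  2.6 -0.1  0.4  0.3 -0.3]
w3 0.0185 [-0.0034  0.0008] [-1.3  0.9  0.6 -0.3  0.5 -0.5]
w2 0.0233 [-0.0002  0.0001] [-4.   4.2 -1.4  2.  -2.8  2.8]
w3 0.0233 [-0.0005  0.0008] [-2.5  2.5 -0.6  1.3 -2.5  2.5]
```

>>> play_rows(
  motion=[
    [[0.3, -0.2, -3], [0, 0, 0], 0],
    [[0.3, -0.2, -6], [0, 0, 0], 0],
    [[0.3, -0.2, -9], [0, 0, 0], 0],
    [[0.3, -0.2, -12], [0, 0, 0], 0],
    [[0.3, -0.2, -14], [0, 0, 0], 0],
    [[0.3, -0.2, -15.5], [0, 0, 0], 0],
    [[0.3, -0.2, -16.4], [0, 0, 0], 0],
    [[0.3, -0.2, -16.8], [0, 0, 0], 0],
    [[0.3, -0.2, -17], [0, 0, 0], 0],
    [[0.3, -0.2, -17], [0, 0, 0], 0],
    [[0.3, -0.2, -17], [0, 0, 0], 0],
  ],
)

```text
time: 6.4
eef_pos: [0.5554, -0.1951, 0.047]
ee_rot: [[0.12, 0.993, 0.001], [0.993, -0.12, -0.0], [-0.0, 0.001, -1.0]]
contact_force: [-0.5, -0.6, -0.6]
width: 0.72
gripper_force: 65.8
```

>>> play_rows(
  motion=[
    [[0, 0, -0.1], [0, 0, 0], 0],
    [[0, 0, -0.2], [0, 0, 0], 0],
    [[0, 0, -0.3], [0, 0, 0], 0],
    [[0, 0, -0.3], [0, 0, 0], 0],
  ],
)

```text
time: 6.8
eef_pos: [0.555, -0.195, 0.0432]
ee_rot: [[0.12, 0.993, -0.0], [0.993, -0.12, -0.0], [-0.0, -0.0, -1.0]]
contact_force: [-0.4, 0.5, -1.9]
width: 0.72
gripper_force: 65.8
```

>>> play_rows(
  motion=[
    [[0, 0.1, -0.1], [0, 0, 0], 0],
    [[0, 0.1, -0.2], [0, 0, 0], 0],
    [[0, 0.1, -0.2], [0, 0, 0], 0],
  ],
)

```text
time: 7.1
eef_pos: [0.555, -0.194, 0.0412]
ee_rot: [[0.12, 0.993, -0.0], [0.993, -0.12, -0.0], [-0.0, -0.0, -1.0]]
contact_force: [0.4, 0.6, -1.3]
width: 0.719
gripper_force: 65.9
```

>>> play_rows(
  motion=[
    [[0, 0, -0.1], [0, 0, 0], 0],
    [[0, 0, -0.1], [0, 0, 0], 0],
  ],
)

```text
time: 7.3
eef_pos: [0.5551, -0.1942, 0.0406]
ee_rot: [[0.121, 0.993, 0.0], [0.993, -0.121, -0.0], [-0.0, 0.0, -1.0]]
contact_force: [-1.2, -0.1, 3.8]
width: 0.719
gripper_force: 66.4
```

>>> play_rows(
  motion=[
    [[0, 0, -0.1], [0, 0, 0], 0],
    [[0, 0, -0.1], [0, 0, 0], 0],
  ],
)

```text
time: 7.5
eef_pos: [0.5551, -0.1943, 0.0405]
ee_rot: [[0.121, 0.993, 0.001], [0.993, -0.121, -0.0], [-0.0, 0.001, -1.0]]
contact_force: [-2.8, 0.9, 15.0]
width: 0.717
gripper_force: 67.6
```

>>> play_rows(
  motion=[
    [[0, 0, 0.05], [0, 0, 0], 0.75],
    [[0, 0, 0.05], [0, 0, 0], 0.85],
    [[0, 0, 0.05], [0, 0, 0], 1],
    [[0, 0, 0.05], [0, 0, 0], 1],
    [[0, 0, 0.05], [0, 0, 0], 1],
    [[0, 0, 1], [0, 0, 0], 1],
    [[0, 0, 3], [0, 0, 0], 1],
    [[0, 0, 6], [0, 0, 0], 1],
    [[0, 0, 10], [0, 0, 0], 1],
    [[0, 0, 14], [0, 0, 0], 1],
    [[0, 0, 18], [0, 0, 0], 1],
    [[0, 0, 18], [0, 0, 0], 1],
  ],
)

```text
time: 8.7
eef_pos: [0.5573, -0.1949, 0.2253]
ee_rot: [[0.121, 0.993, 0.009], [0.993, -0.121, -0.002], [-0.001, 0.009, -1.0]]
contact_force: [0.7, 0.2, -0.3]
width: 1.003
gripper_force: 0.0
```

```bash
python3 - <<'E'
from h import *
c=snap('wrist','w4'); b=snap('side','s4')
w=c['pixels'][100:384,120:400,::-1]; s=b['pixels'][110:280,180:350,::-1]
cv2.imwrite('pics/m4.png',np.hstack([cv2.resize(w,(400,406)),cv2.resize(s,(400,406),interpolation=cv2.INTER_CUBIC)]))
E
```

```text
(no output)
```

View pics/m4.png

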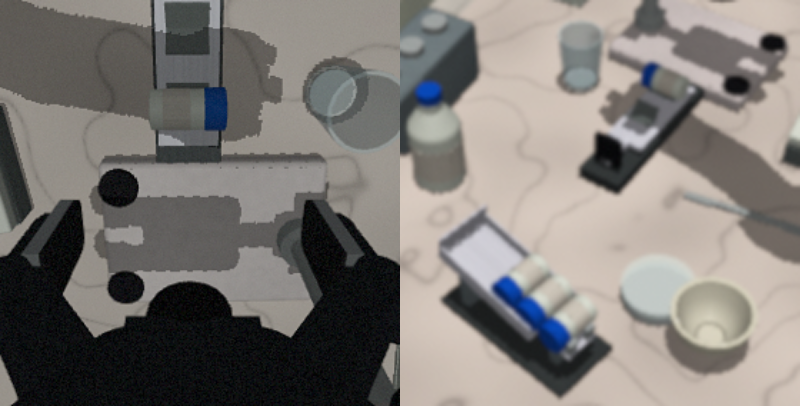

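>>> play_rows(
  motion=[
    [[-7.2, 43, 0], [0, 0, 81], 1],
    [[-7.2, 43, 0], [0, 0, 81], 1],
    [[-7.2, 43, 0], [0, 0, 81], 1],
    [[-7.2, 43, 0], [0, 0, 81], 1],
    [[-7.2, 43, 0], [0, 0, 81], 1],
    [[-7.2, 43, 0], [0, 0, 81], 1],
    [[-7.2, 43, 0], [0, 0, 81], 1],
    [[-7.2, 43, 0], [0, 0, 81], 1],
    [[-7.2, 43, 0], [0, 0, 81], 1],
    [[-7.2, 43, 0], [0, 0, 81], 1],
    [[-7.2, 43, 0], [0, 0, 81], 1],
    [[-7.2, 43, 0], [0, 0, 81], 1],
  ],
)

```text
time: 10.0
eef_pos: [0.4826, 0.2349, 0.2183]
ee_rot: [[-0.961, 0.277, -0.002], [0.277, 0.961, -0.001], [0.001, -0.002, -1.0]]
contact_force: [-0.4, 0.7, -0.4]
width: 0.997
gripper_force: 0.0
```

>>> play_rows(
  motion=[
    [[0.1, 0.1, -3], [0, 0, 0], 1],
    [[0.1, 0.1, -6], [0, 0, 0], 1],
    [[0.1, 0.1, -9], [0, 0, 0], 1],
    [[0.1, 0.1, -12], [0, 0, 0], 1],
    [[0.1, 0.1, -14], [0, 0, 0], 1],
    [[0.1, 0.1, -15.5], [0, 0, 0], 1],
    [[0.1, 0.1, -16.5], [0, 0, 0], 1],
    [[0.1, 0.1, -17], [0, 0, 0], 1],
    [[0.1, 0.1, -17.2], [0, 0, 0], 1],
    [[0.1, 0.1, -17.2], [0, 0, 0], 1],
    [[0.1, 0.1, -17.2], [0, 0, 0], 1],
  ],
)

```text
time: 11.1
eef_pos: [0.4843, 0.237, 0.0479]
ee_rot: [[-0.962, 0.274, 0.001], [0.274, 0.962, 0.0], [-0.001, 0.001, -1.0]]
contact_force: [0.0, -0.0, -0.8]
width: 0.999
gripper_force: 0.0
```

```bash
python3 - <<'E'
from h import *
c=snap('wrist','w5'); a=load('w2')
cv2.imwrite('pics/m5.png',np.hstack([cv2.resize(x['pixels'][150:384,130:400,::-1],(400,347)) for x in (a,c)]))
E
```

```text
(no output)
```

View pics/m5.png

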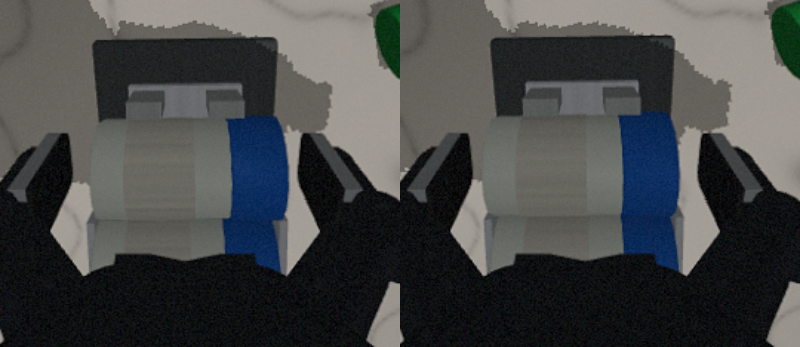

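>>> play_rows(
  motion=[
    [[-0.1, -0.1, -0.1], [0, 0, 0], 1],
    [[-0.1, -0.1, -0.1], [0, 0, 0], 0.6],
    [[-0.1, -0.1, -0.1], [0, 0, 0], 0.3],
    [[-0.1, -0.1, -0.1], [0, 0, 0], 0],
    [[-0.1, -0.1, -0.1], [0, 0, 0], 0],
    [[-0.1, -0.1, -0.1], [0, 0, 0], 0],
    [[-0.1, -0.1, -0.1], [0, 0, 0], 0],
  ],
)

```text
time: 11.85
eef_pos: [0.483, 0.2359, 0.0467]
ee_rot: [[-0.962, 0.274, 0.0], [0.274, 0.962, -0.0], [-0.0, -0.0, -1.0]]
contact_force: [-0.8, -1.0, 6.2]
width: 0.715
gripper_force: 63.7
```

>>> play_rows(
  motion=[
    [[0, 0, 0.5], [0, 0, 0], 0],
    [[0, 0, 1.5], [0, 0, 0], 0],
    [[0, 0, 3], [0, 0, 0], 0],
    [[0, 0, 5], [0, 0, 0], 0],
    [[0, 0, 8], [0, 0, 0], 0],
    [[0, 0, 11], [0, 0, 0], 0],
    [[0, 0, 14], [0, 0, 0], 0],
    [[0, 0, 17], [0, 0, 0], 0],
    [[0, 0, 17], [0, 0, 0], 0],
    [[0, 0, 17], [0, 0, 0], 0],
  ],
)

```text
time: 12.85
eef_pos: [0.4831, 0.2358, 0.2173]
ee_rot: [[-0.962, 0.274, 0.002], [0.274, 0.962, 0.001], [-0.002, 0.001, -1.0]]
contact_force: [-1.1, 0.1, -1.5]
width: 0.723
gripper_force: 65.5
```

>>> play_rows(
  motion=[
    [[8, -36.7, 0], [0, 0, -81], 0],
    [[8, -36.7, 0], [0, 0, -81], 0],
    [[8, -36.7, 0], [0, 0, -81], 0],
    [[8, -36.7, 0], [0, 0, -81], 0],
    [[8, -36.7, 0], [0, 0, -81], 0],
    [[8, -36.7, 0], [0, 0, -81], 0],
    [[8, -36.7, 0], [0, 0, -81], 0],
    [[8, -36.7, 0], [0, 0, -81], 0],
    [[8, -36.7, 0], [0, 0, -81], 0],
    [[8, -36.7, 0], [0, 0, -81], 0],
    [[8, -36.7, 0], [0, 0, -81], 0],
    [[8, -36.7, 0], [0, 0, -81], 0],
  ],
)

```text
time: 14.05
eef_pos: [0.5625, -0.1306, 0.2154]
ee_rot: [[0.117, 0.993, -0.002], [0.993, -0.117, 0.0], [-0.0, -0.002, -1.0]]
contact_force: [1.3, 1.2, -0.6]
width: 0.719
gripper_force: 65.7
```

>>> play_rows(
  motion=[
    [[0, 0, -3], [0, 0, 0], 0],
    [[0, 0, -6], [0, 0, 0], 0],
    [[0, 0, -9], [0, 0, 0], 0],
    [[0, 0, -12], [0, 0, 0], 0],
    [[0, 0, -14], [0, 0, 0], 0],
    [[0, 0, -15.5], [0, 0, 0], 0],
    [[0, 0, -16.4], [0, 0, 0], 0],
    [[0, 0, -16.8], [0, 0, 0], 0],
    [[0, 0, -17], [0, 0, 0], 0],
    [[0, 0, -17], [0, 0, 0], 0],
    [[0, 0, -17], [0, 0, 0], 0],
  ],
)

```text
time: 15.15
eef_pos: [0.5633, -0.1311, 0.0469]
ee_rot: [[0.12, 0.993, 0.001], [0.993, -0.12, -0.0], [-0.0, 0.001, -1.0]]
contact_force: [1.3, -0.1, -1.4]
width: 0.716
gripper_force: 65.7
```

>>> play_rows(
  motion=[
    [[0, 0, -0.2], [0, 0, 0], 0],
    [[0, 0, -0.4], [0, 0, 0], 0],
    [[0, 0, -0.5], [0, 0, 0], 0],
    [[0, 0, -0.6], [0, 0, 0], 0],
    [[0, 0, -0.6], [0, 0, 0], 0],
  ],
)

```text
time: 15.65
eef_pos: [0.5631, -0.1307, 0.0404]
ee_rot: [[0.12, 0.993, 0.0], [0.993, -0.12, 0.0], [0.0, 0.0, -1.0]]
contact_force: [-0.5, 0.9, 1.9]
width: 0.716
gripper_force: 66.1
```

>>> play_rows(
  motion=[
    [[0, 0, -0.1], [0, 0, 0], 0],
    [[0, 0, -0.1], [0, 0, 0], 0],
  ],
)

```text
time: 15.85
eef_pos: [0.5632, -0.1308, 0.0402]
ee_rot: [[0.12, 0.993, 0.001], [0.993, -0.12, 0.0], [0.0, 0.001, -1.0]]
contact_force: [-2.1, 1.7, 13.7]
width: 0.725
gripper_force: 67.2
```

>>> play_rows(
  motion=[
    [[0, 0, 0.05], [0, 0, 0], 0.75],
    [[0, 0, 0.05], [0, 0, 0], 0.85],
    [[0, 0, 0.05], [0, 0, 0], 1],
    [[0, 0, 0.05], [0, 0, 0], 1],
    [[0, 0, 0.05], [0, 0, 0], 1],
    [[0, 0, 1], [0, 0, 0], 1],
    [[0, 0, 3], [0, 0, 0], 1],
    [[0, 0, 6], [0, 0, 0], 1],
    [[0, 0, 10], [0, 0, 0], 1],
    [[0, 0, 14], [0, 0, 0], 1],
    [[0, 0, 14], [0, 0, 0], 1],
    [[0, 0, 14], [0, 0, 0], 1],
  ],
)

```text
time: 17.05
eef_pos: [0.5634, -0.1311, 0.1808]
ee_rot: [[0.12, 0.993, 0.003], [0.993, -0.12, -0.0], [-0.0, 0.003, -1.0]]
contact_force: [-0.5, 0.2, -0.3]
width: 1.001
gripper_force: 0.0
```

>>> play_rows(
  motion=[
    [[0.7, 5, 0], [0, 0, 0], 0.5],
    [[1.4, 9, 0], [0, 0, 0], 0],
    [[1.4, 11.7, 0], [0, 0, 0], 0],
    [[1.4, 11.7, 0], [0, 0, 0], 0],
    [[1.4, 11.7, 0], [0, 0, 0], 0],
    [[1.4, 11.7, 0], [0, 0, 0], 0],
    [[1.4, 11.7, 0], [0, 0, 0], 0],
    [[1.4, 11.7, 0], [0, 0, 0], 0],
  ],
)

```text
time: 17.85
eef_pos: [0.5769, -0.0152, 0.1792]
ee_rot: [[0.122, 0.993, -0.0], [0.993, -0.122, -0.0], [-0.0, -0.0, -1.0]]
contact_force: [-0.8, 0.4, -0.4]
width: -0.001
gripper_force: 0.0
```

```bash
python3 - <<'E'
from h import *
c=snap('wrist','w6'); b=snap('side','s6')
w=c['pixels'][:,:,::-1]; s=b['pixels'][110:280,180:350,::-1]
cv2.imwrite('pics/m6.png',np.hstack([cv2.resize(w,(400,300)),cv2.resize(s,(300,300),interpolation=cv2.INTER_CUBIC)]))
E
```

```text
(no output)
```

View pics/m6.png

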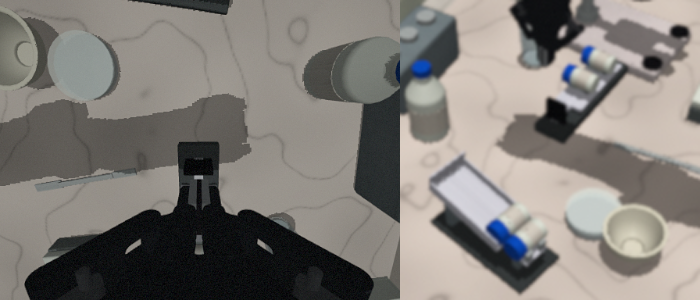

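```bash
python3 - <<'E'
from h import *
c=load('w6'); print('TCP xy at z.07',np.array(proj(c,(.5769,-.0152,.07)))/1.28, 'tab pred',np.array(proj(c,(.5732,-.0484,.07)))/1.28, 'px->', atz(c,253,206,.07),atz(c,253,222,.07))
E
```

```text
TCP xy at z.07 [198.3805502  147.15176173] tab pred [198.66973742 171.45124288] px-> [ 0.57369229 -0.03358525  0.07      ] [ 0.57152339 -0.0510618   0.07      ]
```

>>> play_rows(
  motion=[
    [[0, 0.6, -3], [0, 0, 0], 0],
    [[0.1, 0.6, -6], [0, 0, 0], 0],
    [[0.1, 0.6, -9], [0, 0, 0], 0],
    [[0.1, 0.6, -10.5], [0, 0, 0], 0],
    [[0.1, 0.6, -12], [0, 0, 0], 0],
    [[0.1, 0.6, -13], [0, 0, 0], 0],
    [[0.1, 0.6, -13.5], [0, 0, 0], 0],
    [[0.1, 0.6, -13.5], [0, 0, 0], 0],
  ],
)

```text
time: 18.75
eef_pos: [0.5779, -0.0081, 0.044]
ee_rot: [[0.12, 0.993, -0.001], [0.993, -0.12, -0.0], [-0.0, -0.001, -1.0]]
contact_force: [-1.1, -0.4, 0.6]
width: 0.001
gripper_force: 0.0
```

>>> play_rows(
  motion=[
    [[-0.06, -0.5, 0], [0, 0, 0], 0],
    [[-0.12, -1, 0], [0, 0, 0], 0],
    [[-0.18, -1.5, 0], [0, 0, 0], 0],
    [[-0.24, -2, 0], [0, 0, 0], 0],
    [[-0.3, -2.5, 0], [0, 0, 0], 0],
    [[-0.36, -3, 0], [0, 0, 0], 0],
    [[-0.42, -3.5, 0], [0, 0, 0], 0],
    [[-0.48, -4, 0], [0, 0, 0], 0],
    [[-0.54, -4.5, 0], [0, 0, 0], 0],
    [[-0.6, -5, 0], [0, 0, 0], 0],
  ],
)

```text
time: 19.75
eef_pos: [0.5722, -0.0583, 0.0443]
ee_rot: [[0.12, 0.993, 0.0], [0.993, -0.12, 0.0], [0.0, 0.0, -1.0]]
contact_force: [2.1, 1.9, 2.1]
width: -0.001
gripper_force: 1.1
```

>>> play_rows(
  motion=[
    [[-0.12, -1, 0], [0, 0, 0], 0],
    [[-0.24, -2, 0], [0, 0, 0], 0],
    [[-0.36, -3, 0], [0, 0, 0], 0],
    [[-0.48, -4, 0], [0, 0, 0], 0],
    [[-0.6, -5, 0], [0, 0, 0], 0],
    [[-0.72, -6, 0], [0, 0, 0], 0],
    [[-0.84, -7, 0], [0, 0, 0], 0],
    [[-0.96, -8, 0], [0, 0, 0], 0],
    [[-1.08, -9, 0], [0, 0, 0], 0],
    [[-1.2, -10, 0], [0, 0, 0], 0],
    [[-1.25, -10.5, 0], [0, 0, 0], 0],
    [[-1.25, -10.5, 0], [0, 0, 0], 0],
  ],
)

```text
time: 20.95
eef_pos: [0.5585, -0.1644, 0.0441]
ee_rot: [[0.122, 0.993, -0.001], [0.993, -0.122, -0.001], [-0.001, -0.001, -1.0]]
contact_force: [0.4, -0.8, -0.4]
width: -0.003
gripper_force: 0.0
```

>>> play_rows(
  motion=[
    [[-0.06, -0.5, 0], [0, 0, 0], 0],
    [[-0.12, -1, 0], [0, 0, 0], 0],
    [[-0.18, -1.5, 0], [0, 0, 0], 0],
    [[-0.18, -1.5, 0], [0, 0, 0], 0],
  ],
)

```text
time: 21.35
eef_pos: [0.5572, -0.179, 0.0442]
ee_rot: [[0.121, 0.993, -0.001], [0.993, -0.121, -0.001], [-0.001, -0.001, -1.0]]
contact_force: [0.5, 0.2, 0.1]
width: 0.001
gripper_force: 0.0
```

```bash
cat > caps.py <<'E'
from h import *
def caps(n,c):
    hsv=cv2.cvtColor(c['pixels'],cv2.COLOR_RGB2HSV)
    m=cv2.inRange(hsv,(108,150,50),(130,255,255))
    k,l,st,ce=cv2.connectedComponentsWithStats(m)
    for i in range(1,k):
        if st[i,4]>12:
            p=atz(c,*ce[i],.0635)
            if p[0]<.75 : print(n,ce[i].round(1),st[i,4],p.round(4))
E
python3 - <<'E'
from caps import *
for n in ('s6',): caps(n,load(n))
b=snap('side','s7');caps('side',b); a=snap('scene','a7');caps('scene',a)
E
```

```text
s6 [285.2 140.1] 29 [ 0.5821 -0.1992  0.0635]
s6 [274.8 150.9] 28 [ 0.5891 -0.1336  0.0635]
s6 [240.7 246. ] 224 [0.5049 0.2477 0.0635]
side [306.6 118.8] 28 [ 0.5641 -0.3416  0.0635]
side [240.7 246. ] 225 [0.5047 0.2478 0.0635]
scene [270.9  13.3] 83 [-2.6533 -0.8898  0.0635]
scene [233.8  35.8] 471 [-1.5838 -0.8563  0.0635]
scene [309.3  33.5] 1940 [-1.8031 -0.3092  0.0635]
scene [216.8  76.6] 14 [-0.5596 -0.5481  0.0635]
scene [205.9  83.4] 23 [-0.433  -0.5555  0.0635]
scene [134.9 180.7] 90 [ 0.5591 -0.3452  0.0635]
scene [150.3 184.9] 92 [ 0.5671 -0.2823  0.0635]
scene [319.5 197.6] 73 [0.4814 0.245  0.0635]
scene [219.2 220.2] 117 [0.6758 0.0042 0.0635]
```

>>> play_rows(
  motion=[
    [[-0.06, -0.5, 0], [0, 0, 0], 0],
    [[-0.12, -1, 0], [0, 0, 0], 0],
    [[-0.18, -1.5, 0], [0, 0, 0], 0],
  ],
)

```text
time: 21.75
eef_pos: [0.5562, -0.1932, 0.0443]
ee_rot: [[0.12, 0.993, 0.001], [0.993, -0.12, 0.0], [0.0, 0.001, -1.0]]
contact_force: [0.0, 1.9, -0.6]
width: -0.001
gripper_force: 1.2
```

>>> play_rows(
  motion=[
    [[-0.04, -0.3, 0], [0, 0, 0], 0],
    [[-0.07, -0.6, 0], [0, 0, 0], 0],
    [[-0.1, -0.8, 0], [0, 0, 0], 0],
  ],
)

```text
time: 22.05
eef_pos: [0.5552, -0.2014, 0.0443]
ee_rot: [[0.12, 0.993, 0.001], [0.993, -0.12, -0.0], [-0.0, 0.001, -1.0]]
contact_force: [1.7, 1.2, -0.6]
width: 0.002
gripper_force: 1.1
```

>>> play_rows(
  motion=[
    [[-0.04, -0.3, 0], [0, 0, 0], 0],
    [[-0.07, -0.6, 0], [0, 0, 0], 0],
    [[-0.07, -0.6, 0], [0, 0, 0], 0],
  ],
)

```text
time: 22.35
eef_pos: [0.5539, -0.2078, 0.0443]
ee_rot: [[0.121, 0.993, -0.0], [0.993, -0.121, -0.0], [-0.001, -0.0, -1.0]]
contact_force: [0.5, 0.1, 0.1]
width: 0.004
gripper_force: 0.0
```

>>> play_rows(
  motion=[
    [[-0.04, -0.3, 0], [0, 0, 0], 0],
    [[-0.07, -0.6, 0], [0, 0, 0], 0],
    [[-0.07, -0.6, 0], [0, 0, 0], 0],
  ],
)

```text
time: 22.65
eef_pos: [0.5533, -0.2117, 0.0443]
ee_rot: [[0.119, 0.993, -0.001], [0.993, -0.119, 0.002], [0.001, -0.001, -1.0]]
contact_force: [-0.2, 6.0, 2.2]
width: 0.0
gripper_force: 3.0
```

>>> play_rows(
  motion=[
    [[-0.02, -0.2, 0], [0, 0, 0], 0],
    [[-0.02, -0.2, 0], [0, 0, 0], 0],
    [[-0.02, -0.2, 0], [0, 0, 0], 0],
  ],
)

```text
time: 22.95
eef_pos: [0.5532, -0.2118, 0.0443]
ee_rot: [[0.117, 0.993, -0.001], [0.993, -0.117, 0.003], [0.003, -0.001, -1.0]]
contact_force: [1.5, 11.7, 4.0]
width: -0.0
gripper_force: 5.9
```

>>> play_rows(
  motion=[
    [[0.05, 0.5, 0], [0, 0, 0], 0],
    [[0.2, 2, 0], [0, 0, 0], 0],
    [[0.5, 4, 0], [0, 0, 0], 0],
    [[0.7, 6, 1], [0, 0, 0], 0],
    [[0.7, 6, 5], [0, 0, 0], 0],
    [[0.7, 8, 10], [0, 0, 0], 0],
    [[0.7, 12, 14], [0, 0, 0], 0],
    [[0.7, 16, 18], [0, 0, 0], 0],
    [[0.7, 20, 20], [0, 0, 0], 0],
    [[0.7, 20, 20], [0, 0, 0], 0],
  ],
)

```text
time: 23.95
eef_pos: [0.5613, -0.0093, 0.2475]
ee_rot: [[0.115, 0.993, 0.005], [0.993, -0.115, 0.002], [0.003, 0.005, -1.0]]
contact_force: [0.2, -0.2, 0.1]
width: 0.004
gripper_force: 0.0
```

```bash
python3 - <<'E'
from caps import *
b=snap('side','s8');caps('side',b); a=snap('scene','a8');caps('scene',a)
# change detection vs start, away from robot
for n,o,c in (('side','side0',b),('scene','scene0',a)):
    d=cv2.absdiff(load(o)['pixels'],c['pixels']).max(2); m=cv2.morphologyEx((d>50).astype(np.uint8),cv2.MORPH_OPEN,np.ones((3,3)))
    k,l,st,ce=cv2.connectedComponentsWithStats(m); print(n,[(ce[i].round().astype(int).tolist(),int(st[i,4])) for i in range(1,k) if st[i,4]>15])
E
```

```text
side [311.9 113.3] 23 [ 0.5596 -0.3802  0.0635]
side [302.3 123.3] 24 [ 0.5671 -0.3103  0.0635]
side [240.7 246. ] 225 [0.5047 0.2478 0.0635]
scene [250.4  31.9] 758 [-1.7537 -0.7809  0.0635]
scene [314.4  33.5] 1565 [-1.8106 -0.27    0.0635]
scene [182.1  80.7] 15 [-0.4428 -0.7027  0.0635]
scene [198.9  82.7] 19 [-0.4347 -0.5971  0.0635]
scene [127.3 178.7] 83 [ 0.5553 -0.3768  0.0635]
scene [142.2 182.9] 89 [ 0.5636 -0.3147  0.0635]
scene [319.4 197.7] 75 [0.4821 0.2448 0.0635]
scene [219.3 220.1] 115 [0.6754 0.0043 0.0635]
side [([207, 53], 4107), ([440, 12], 613), ([479, 25], 1464), ([498, 6], 108), ([509, 12], 90), ([484, 77], 1004), ([284, 57], 19), ([267, 91], 1911), ([443, 71], 297), ([454, 127], 1304), ([318, 117], 230), ([509, 123], 83), ([302, 122], 42), ([289, 155], 480), ([194, 146], 24), ([201, 158], 26), ([505, 161], 41), ([224, 178], 783), ([265, 168], 46), ([295, 192], 36), ([249, 199], 53), ([350, 209], 85), ([303, 218], 270), ([223, 227], 350), ([401, 226], 19)]
scene [([181, 30], 1629), ([227, 14], 260), ([251, 3], 34), ([286, 6], 46), ([237, 23], 135), ([226, 44], 113), ([230, 54], 30), ([222, 66], 253), ([191, 76], 692), ([221, 81], 52), ([207, 130], 2337), ([187, 106], 27), ([134, 180], 316), ([196, 178], 56), ([167, 187], 50), ([261, 194], 166), ([167, 195], 48), ([192, 194], 18), ([218, 198], 73), ([184, 200], 39), ([204, 203], 81), ([295, 202], 20), ([305, 210], 88), ([244, 224], 31), ([203, 243], 74)]
```

```bash
python3 -c "
from workcell import manip
print(manip.sign_off())"
```

```text
the job is handed in; nothing more can be done
None
```

The job is handed in at about 24 s: both jars lie in their cradles with caps to the column, the carriage is pushed home against its end stop, and the last two jars rest at the feed stop; the final state was checked by image code only, as the picture views were used up.

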